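Roll the rolling pin off the printed rings to the mat's far border

TASK

Free the pastry mat for the next piece: with fingertips on top of the rolling pin's barrel, roll it over the mat, away from the robot, until it lies at rest along the far teal border band, its middle over the band. Roll it, do not slide it: do not grip it, reach down beside it or lift it, and leave the jars, the cutter and the spoon where they stand.

Things in the scene. Friction and masses are not known exactly. Their poses are not given: they have to be found in the camera images.
- mat: Pale grey silicone pastry mat, fixed on the table, 340 mm (its x) by 480 mm (its y), 2 mm thick; origin at the centre of its underside, x away from the robot (turned up to 0.5 rad), z up. Thin printed rings, the largest 170 mm across, centred on the origin. A teal band 30 mm wide runs along each of the four sides, 10 mm in from the edge. It is soft and brakes rolling: from 0.1 m/s the pin runs on about 10 mm.
- far_band (a point): Centre of the far teal border band, on the mat's upper face: 145 mm from the mat's centre along its +x. The band runs along the mat's y and is 30 mm wide along x, so it spans 15 mm to either side of this point. Axes as the mat's.
- rolling_pin: Loose beech rolling pin lying across the rings, about parallel to the mat's y. Barrel: cylinder 56 mm in diameter, 220 mm long; darker handles up to 27 mm thick, 85 mm long, turn with it (390 mm in all; 0.3 to 0.6 kg). Origin mid-barrel on its axis, 30 mm above the table (top at 58 mm); y along its axis; x, z turn as it rolls. A fingertip pressed lightly on top rolls it without slip and moves twice as far as it does.
- jam_jar: Bystander: closed jar with dark red contents and a red lid, 66 mm in diameter, 95 mm high, standing on the table just beyond the mat's far edge, on the mat's +y half; origin at the centre of its underside.
- spread_jar: Bystander: closed jar with dark brown contents and a black lid, 66 mm in diameter, 95 mm high, standing on the table just beyond the mat's far edge, on the mat's -y half; origin at the centre of its underside.
- cutter: Bystander: round steel pastry cutter, an open ring 72 mm in diameter and 45 mm high, standing on the table beside the mat's +y edge; origin at the centre of its underside.
- spoon: Bystander: wooden spoon 240 mm long lying on the table beside the mat's -y edge, roughly along the mat's x; origin under its middle.

How it is judged:
By the outcome, as a careful person would: the job done as asked, in the order asked, and still so for the second after the job is handed in, with the robot touching nothing.
It also fails if it takes over 54 s, if anything falls off the work surface, if the arm or the gripper's body presses on something with over 40 N, if the wrist force passes 120 N, or if a joint passes its speed limit or range.

ROBOT

A 6-joint arm with a two-finger parallel gripper is mounted at the origin on the work surface. World frame = base frame: x ahead of the robot, y to its left, z up, the work surface at z = 0. Lengths are in mm, angles in rad, forces in N, time in s.
With the tool pointing down it reaches from about 325 to 875 mm from the base axis. Payload 4.4 kg.
Tool frame: the origin (TCP) lies on the centre line of the jaws, within the pads' length; the fingertips stand ahead of it and the grasp point (between the pads) lies 6 mm ahead of it (ctrl.tcp_to_tips is the z of the fingertips in the tool frame, in mm); z points along the fingers, y is the line along which they close (so a half turn about z gives the same grasp; the last joint's range is limited). The gripper opens to 85 mm and grips with 20 to 120 N. Pads are 22 mm wide; open, the fingers measure 114 mm over their backs; the gripper's body (76 mm by 85 mm) begins 54 mm behind the grasp point. The pads swing forward as they close: fully open they stand 13 mm farther back than shut.
Start: joints at [0.981, 0.207, 1.542, -0, 1.393, -0.15], TCP at [244.821, 520.279, 256.282] pointing down, gripper open.
Joint ranges: [-2.73, 2.73], [-0.86, 2.22], [0.23, 2.46], [-1.11, 4.25], [0.08, 2.63], [-2.82, 2.82]. Speed limits (rad/s): [2.79, 2.79, 3.14, 3.14, 3.14, 3.14].

INTERFACE

Orientations are given as a 3x3 rotation matrix whose columns are the frame's x, y, z axes.
In Python, from plant import ctrl, sensors, optics gives the robot as it stands. Calls block until the motion is done:
- ctrl.move_ptp(position, orientation): joint-space move of the TCP to a pose.
- ctrl.move_l(position, rot=None, vel=150, threshold=None): straight line of the TCP; rot=None keeps the orientation; vel is the mean speed in mm/s. With threshold (N) it stops when the force on the tool has changed by that much, and returns True; else False.
- ctrl.set_joints(angles): joint-space move.
- ctrl.gripper_to(opening, force=None): finger opening in mm; force is the grip in N (None keeps the last); returns when the fingers have stopped.
- ctrl.hold(seconds).
- ctrl.solve_ik(position, orientation): joint angles nearest the present ones, or None.
- sensors.read_state(): the state.
- optics.grab_frame(name): name is "scene" or "top"; returns (picture, depth): 480x640x3 uint8, red, green, blue; 480x640 float32, mm along the optical axis (not along the pixel's ray), 0 where there is no reading.
- optics.camera_params(name): a dict with "mtx" (3x3 intrinsics, pixels), "k1" (the pictures are not rectified: a ray, as slopes to the right and down, at radius r is drawn at 1 + k1 r^2 times it, then the intrinsics apply), "R" (3x3) and "t" (3): a world point X has camera coordinates R X + t. Camera axes: x right, y down, z forward; pixel columns grow to the right and rows downward; lengths in mm; the calibration is good to about 2 mm. A picture is of the moment at which its call begins. camera_params takes no time and is no camera call.
A pose or a line that the arm cannot do raises ctrl.MotionError and nothing moves.
- ctrl.finish_job(): hands the job in; it is judged then, once.
The state is a dict: "t": time; "q": joint angles; "qvel": joint speeds; "tau": joint torques, N m; "eef_pos": TCP position; "eef_rot": TCP orientation; "force": force on the tool from outside, world axes, zero at the start; "wrist_torque": the same for the moment, N m; "grip_width": finger opening in mm; "grasp_force": force on a finger pad.
Only numpy, scipy, OpenCV 4.12 (cv2) and the standard library are available. Lean on these libraries where they do the work, as an engineer would, in place of code of your own. Each camera call takes 0.05 s, during which the arm holds its last target. There are 200 camera calls.

## Working session

There is one attempt and no reset: what is moved stays moved. The work goes in short steps, each a Python script; the robot and the scene stay as the last script left them, time stands still between calls to the robot, and variables do not carry over. Pictures are saved under pics/ and viewed, at most 10 in all, crops included, and the job is handed in when it is done.

```bash
ls; mkdir -p pics; python3 - <<'E'
from plant import ctrl, sensors, optics
import cv2,numpy as np
for n in("top","scene"):
    im,d=optics.grab_frame(n); np.savez(f"pics/{n}0.npz",im=im,d=d); cv2.imwrite(f"pics/{n}0.png",im[:,:,::-1])
    p=optics.camera_params(n); print(n,p)
print(ctrl.tcp_to_tips, sensors.read_state()["t"])
E
```

```text
pics
top {'mtx': array([[553.27741904,   0.        , 320.22819254],
       [  0.        , 553.27741904, 235.99473711],
       [  0.        ,   0.        ,   1.        ]]), 'k1': -0.12289633787011627, 'R': array([[ 1.89843477e-03, -9.99998003e-01,  6.25090790e-04],
       [-9.91683581e-01, -1.96309030e-03, -1.28684970e-01],
       [ 1.28685940e-01, -3.75592253e-04, -9.91685327e-01]]), 't': array([  68.75424836,  590.92082906, 1367.69516743])}
scene {'mtx': array([[520.35396453,   0.        , 317.35885275],
       [  0.        , 520.35396453, 240.03465464],
       [  0.        ,   0.        ,   1.        ]]), 'k1': -0.13509957119041066, 'R': array([[-0.57881418,  0.81535475,  0.01306777],
       [ 0.68341644,  0.49377012, -0.53771092],
       [-0.44487763, -0.30230398, -0.84302799]]), 't': array([ 270.43378   , -390.73376049, 1540.28331669])}
25.0 0.1
```

View pics/top0.png

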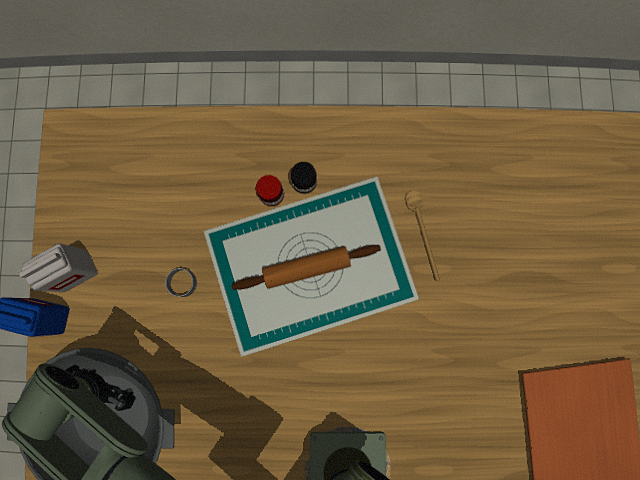

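View pics/scene0.png

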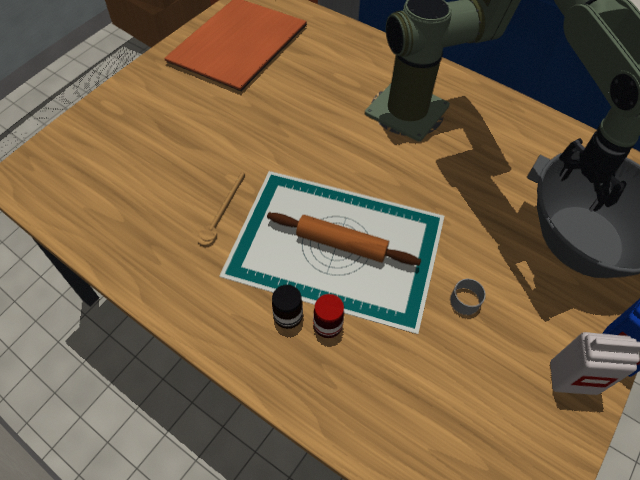

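The top view shows the mat, with corners at about (206,232), (377,178), (417,298) and (241,355). The pin runs from (235,285) to (380,248), and the jars are at (269,187) and (303,175). I'll use enlarged crops and the depth image to measure it.

```bash
cat > h.py <<'E'
import numpy as np, cv2
from plant import optics
def pix2w(n,uv,z):
    p=optics.camera_params(n)
    r=cv2.undistortPoints(np.array(uv,float).reshape(-1,1,2),p["mtx"],np.array([p["k1"],0,0,0.]))[:,0]
    d=np.c_[r,np.ones(len(r))]@p["R"]; c=-p["R"].T@p["t"]
    return c+d*((z-c[2])/d[:,2])[:,None]
def cloud(n,d):
    v,u=np.nonzero(d>0); p=optics.camera_params(n)
    r=cv2.undistortPoints(np.c_[u,v].astype(float).reshape(-1,1,2),p["mtx"],np.array([p["k1"],0,0,0.]))[:,0]
    P=(np.c_[r,np.ones(len(r))]*d[v,u][:,None]-p["t"])@p["R"]
    return P,u,v
def mat_fit(n,im):
    """mat outline: largest non-wood (low red-blue) blob"""
    a=im.astype(int); m=((a[...,0]-a[...,2])<35)&(a.sum(2)>150)
    m[:150]=0; m[380:]=0; m[:,:200]=0; m[:,430:]=0
    m=cv2.morphologyEx(m.astype(np.uint8),cv2.MORPH_OPEN,np.ones((3,3)))
    c=max(cv2.findContours(m,cv2.RETR_EXTERNAL,cv2.CHAIN_APPROX_NONE)[0],key=cv2.contourArea)
    w=pix2w(n,c[:,0],2.)[:,:2]
    return cv2.minAreaRect(w.astype(np.float32))
def pin_fit(n,im,d,M=None):
    """barrel by colour+height -> centre, axis direction"""
    P,u,v=cloud(n,d); a=im[v,u].astype(int)
    k=(P[:,2]>35)&(P[:,2]<70)&(a[:,0]-a[:,2]>40)&(u>200)&(u<430)&(v>150)&(v<380)
    return P[k],u[k],v[k]
E
python3 - <<'E'
from h import *
z=np.load("pics/top0.npz"); im,d=z["im"],z["d"]
print("mat",mat_fit("top",im), "corners",pix2w("top",[(206,232),(377,178),(417,298),(241,355)],2).round(0).tolist())
P,u,v=pin_fit("top",im,d); print(len(P),cv2.minAreaRect(P[:,:2].astype(np.float32)),P.mean(0),np.percentile(P[:,2],[50,98]))
P,u,v=cloud("top",d)
for lo,hi in((240,286),(288,320)):
    k=(u>lo)&(u<hi)&(v>155)&(v<215)&(P[:,2]>80)&(P[:,2]<110); print("jar",len(P[k]),cv2.minEnclosingCircle(P[k][:,:2].astype(np.float32)),P[k][:,2].mean())
cv2.imwrite("pics/c1.png",cv2.resize(im[165:365,195:430,::-1],None,fx=3,fy=3,interpolation=cv2.INTER_CUBIC))
E
```

```text
mat ((520.7583618164062, 96.26023864746094), (341.10723876953125, 481.3887023925781), 17.918325424194336) corners [[605.0, 370.0, 2.0], [751.0, -80.0, 2.0], [434.0, -180.0, 2.0], [288.0, 272.0, 2.0]]
2003 ((522.2279663085938, 123.7081298828125), (299.048583984375, 288.5439147949219), 57.34767532348633) [511.65223096 104.2188387   51.53671954] [53.14455829 62.01320172]
jar 491 ((705.80029296875, 198.2279052734375), 31.583980560302734) 94.55989578585039
jar 492 ((739.1944580078125, 112.27117919921875), 31.334836959838867) 94.46584980564447
```

View pics/c1.png

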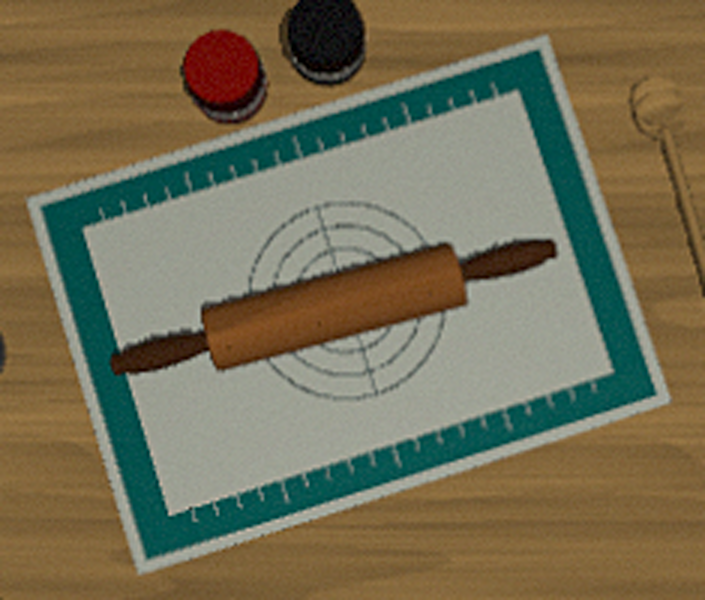

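The crop shows the barrel's corners at (202,307), (452,243), (467,303) and (218,369), with the handle ends at (112,364) and (556,249). The mat fits its given size. The pin is turned slightly relative to the mat's y.

```bash
cat >> h.py <<'E'
TH=0.3135; MC=np.array([520.3,96.0]); MX=np.array([np.cos(TH),np.sin(TH)]); MY=np.array([-MX[1],MX[0]])
def w2m(p): p=np.asarray(p)[...,:2]-MC; return np.stack([p@MX,p@MY],-1)
def m2w(x,y): return MC+x*MX+y*MY
def rot(yaw):  # tool down, closing axis (y) along mat-y turned by yaw
    a=TH+yaw; c,s=np.cos(a),np.sin(a)
    return np.array([[c,s,0],[s,-c,0],[0,0,-1.]]) # y=(s,-c), x=(c,s)
def barrel(im):
    """barrel silhouette (light brown over mat) at axis height -> mat x,y, yaw rel mat, size"""
    h=im.astype(int); m=((h[...,0]-h[...,2])>50)&(h[...,0]>85)
    # keep to mat interior
    q=cv2.convexHull(np.array([(214,236),(372,188),(409,294),(247,347)]))
    k=np.zeros(m.shape,np.uint8); cv2.fillConvexPoly(k,q,1); m=(m&(k>0)).astype(np.uint8)
    m=cv2.morphologyEx(m,cv2.MORPH_OPEN,np.ones((5,5)))
    c=max(cv2.findContours(m,cv2.RETR_EXTERNAL,cv2.CHAIN_APPROX_NONE)[0],key=cv2.contourArea)
    w=w2m(pix2w("top",c[:,0],30.)).astype(np.float32)
    (x,y),(a,b),_=cv2.minAreaRect(w); bx=cv2.boxPoints(cv2.minAreaRect(w))
    e=[bx[1]-bx[0],bx[2]-bx[1]]; e=max(e,key=np.linalg.norm); e=e*np.sign(e[1])
    return x,y,np.arctan2(-e[0],e[1]),(a,b)
E
python3 - <<'E'
from h import *
from plant import ctrl,sensors
z=np.load("pics/top0.npz"); print(barrel(z["im"]))
f=lambda l:w2m(pix2w("top",np.array(l)/3+[195,165],30)).round(1).tolist()
print("ends",f([(112,364),(556,249)]),"barrel",f([(202,307),(452,243),(467,303),(218,369)]),f([(210,338),(460,273)]))
for x in(-10,30,60,100,160):
  for s in(1,-1):
    R=rot(0)@np.diag([s,s,1]); q=ctrl.solve_ik([*m2w(x,0),80],R); print(x,s,None if q is None else np.round(q,2))
E
```

```text
(-4.684421539306641, 11.642120361328125, np.float32(-0.052964546), (221.8022003173828, 47.64463806152344))
ends [[5.8, 204.8], [-16.4, -183.5]] barrel [[28.7, 117.8], [15.6, -100.8], [-36.8, -96.9], [-25.5, 120.4]] [[1.5, 119.1], [-10.8, -99.2]]
-10 1 [ 0.01  0.31  1.82 -0.    1.01  1.27]
-10 -1 [ 0.01  0.31  1.82 -0.    1.01 -1.87]
30 1 [ 0.03  0.38  1.72 -0.    1.04  1.29]
30 -1 [ 0.03  0.38  1.72 -0.    1.04 -1.85]
60 1 [ 0.05  0.43  1.64 -0.    1.06  1.31]
60 -1 [ 0.05  0.43  1.64 -0.    1.06 -1.84]
100 1 [ 0.07  0.5   1.54 -0.    1.1   1.32]
100 -1 [ 0.07  0.5   1.54 -0.    1.1  -1.82]
160 1 [ 0.09  0.61  1.37 -0.    1.16  1.34]
160 -1 [ 0.09  0.61  1.37 -0.    1.16 -1.8 ]
```

```bash
cat >> h.py <<'E'
from plant import ctrl,sensors
def stroke(px,py,yaw,D,yaw2=None,r0=None,th=4,vel=70,ztop=88,zup=98):
    """press on top of pin at (px,py) a bit behind, roll by D, lift, report"""
    r0=-D/2 if r0 is None else r0; yaw2=yaw if yaw2 is None else yaw2
    a=m2w(px+r0,py); b=m2w(px+r0+2*D,py+2*D*np.tan((yaw+yaw2)/2))
    s=sensors.read_state()
    ctrl.move_l([*a,zup],rot(yaw),vel=150)
    ctrl.move_l([*a,ztop],vel=60)
    hit=ctrl.move_l([*a,ztop-26],vel=15,threshold=th)
    s=sensors.read_state(); z=s["eef_pos"][2]; f0=s["force"]
    ctrl.move_l([*b,z],rot(yaw2),vel=vel)
    f1=sensors.read_state()["force"]
    ctrl.move_l([*b,zup],vel=100)
    im,d=optics.grab_frame("top")
    print(hit,"z",round(z,1),"f",np.round(f0,1),np.round(f1,1),"t",round(sensors.read_state()["t"],2))
    return im,z
E
python3 - <<'E'
from h import *
ctrl.move_ptp([*m2w(-12,10),130],rot(-.055)); ctrl.gripper_to(70)
print(sensors.read_state()["t"],sensors.read_state()["grip_width"])
im,z=stroke(-4.7,10,-.055,8)
try: print(barrel(im))
except Exception as e: print(e)
cv2.imwrite("pics/c2.png",cv2.resize(im[165:365,195:430,::-1],None,fx=3,fy=3,interpolation=cv2.INTER_CUBIC))
cv2.imwrite("pics/s2.png",cv2.resize(optics.grab_frame("scene")[0][165:340,210:450,::-1],None,fx=3,fy=3,interpolation=cv2.INTER_CUBIC))
E
```

```text
2.2583 69.73973313473017
True z 75.2 f [-0.1  0.4  4.9] [-0.5  0.2  3.3] t 4.72
(4.24969482421875, -81.86199951171875, np.float32(1.2533728), (35.623634338378906, 48.7752571105957))
```

View pics/c2.png

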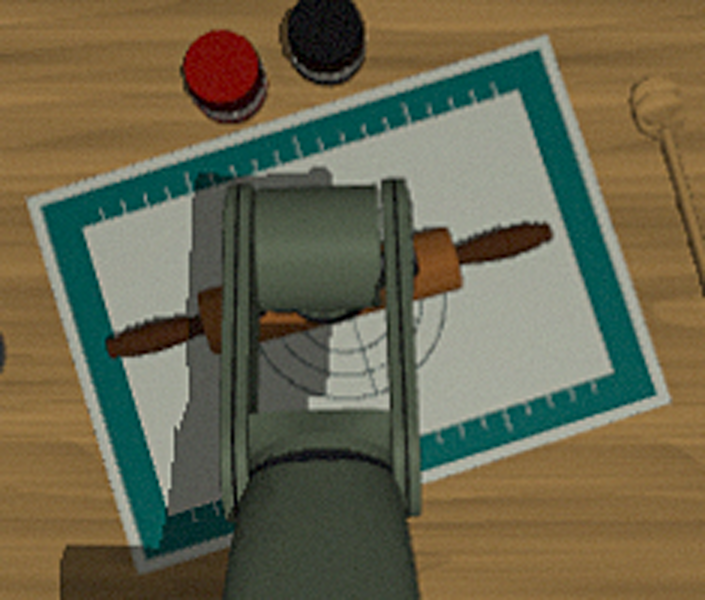

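View pics/s2.png

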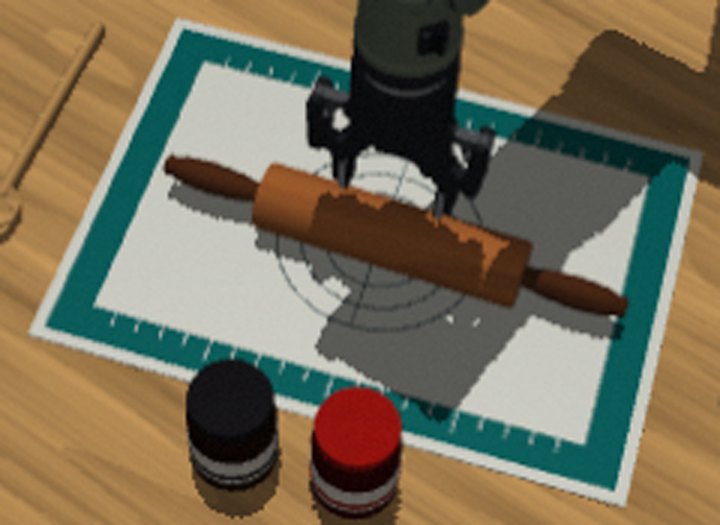

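The crop shows the handle ends at (108,350) and (552,233), so the pin rolled about 13 mm with its yaw unchanged and the jars untouched. I'll track it by the handle ends, which stay visible under the arm.

```bash
cat >> h.py <<'E'
def pin(im):
    """pin pose on mat from its two handles (visible either side of the arm): x,y,yaw,length"""
    h=im.astype(float); m=(h[...,0]>1.35*h[...,2]+8)&(h[...,0]>h[...,1]*1.2)
    k=np.zeros(m.shape,np.uint8); cv2.fillConvexPoly(k,np.array([(208,233),(376,180),(415,297),(242,353)]),1)
    m=cv2.morphologyEx((m&(cv2.erode(k,np.ones((5,5)))>0)).astype(np.uint8),cv2.MORPH_OPEN,np.ones((2,2)))
    v,u=np.nonzero(m); w=w2m(pix2w("top",np.c_[u,v],30.)); lo,hi=w[:,1].min(),w[:,1].max()
    A=w[w[:,1]<lo+60].mean(0); B=w[w[:,1]>hi-60].mean(0); e=B-A; c=(A+B)/2
    return c[0],(lo+hi)/2,np.arctan2(-e[0],e[1]),hi-lo
E
python3 - <<'E'
from h import *
print(pin(np.load("pics/top0.npz")["im"]))
im=optics.grab_frame("top")[0]; print(pin(im))
f=lambda l:w2m(pix2w("top",np.array(l)/3+[195,165],30)).round(1).tolist()
print(f([(108,350),(552,233)]))
E
```

```text
(np.float64(-7.077853390903028), np.float64(10.446741225121428), np.float64(-0.049103010866769374), np.float64(387.8383993129549))
(np.float64(7.3114020137276245), np.float64(9.40045434950116), np.float64(-0.047261948442053024), np.float64(387.4359987924631))
[[18.1, 204.6], [-2.4, -184.6]]
```

```bash
python3 - <<'E'
from h import *
x,y,a,_=pin(optics.grab_frame("top")[0])
for i in range(2):
    im,z=stroke(x,y,a,14,a+.025,ztop=79,zup=84,vel=80,r0=-8)
    ctrl.hold(.2); x,y,a,L=pin(optics.grab_frame("top")[0]); print(np.round([x,y,a,L],3))
E
```

```text
True z 75.0 f [-0.9 -0.7  3.9] [ 0.8 -0.2  3.8] t 6.82
[ 2.56790e+01  8.82200e+00 -4.80000e-02  3.88033e+02]
True z 75.0 f [-0.4  0.2  3.2] [ 0.  -0.8  4.7] t 9.01
[ 4.38710e+01  7.87700e+00 -4.80000e-02  3.87912e+02]
```

```bash
python3 - <<'E'
from h import *
x,y,a,_=pin(optics.grab_frame("top")[0])
for i in range(4):
    im,z=stroke(x,y,a,14,ztop=79,zup=84,vel=80,r0=-8)
    ctrl.hold(.2); im=optics.grab_frame("top")[0]; xo=x; x,y,a,L=pin(im); print(np.round([x,y,a,L],3))
    if not 12<x-xo<24 or abs(L-388)>6 or x>112: break
cv2.imwrite("pics/c3.png",cv2.resize(im[165:365,195:430,::-1],None,fx=3,fy=3,interpolation=cv2.INTER_CUBIC))
E
```

```text
True z 75.0 f [0.  0.6 4. ] [ 0.7 -0.1  4.3] t 11.24
[ 6.21980e+01  6.93300e+00 -4.90000e-02  3.87811e+02]
True z 75.0 f [-0.2  0.6  4.5] [ 0.4 -0.2  3.5] t 13.43
[ 8.01750e+01  5.86700e+00 -4.90000e-02  3.87485e+02]
True z 75.0 f [0.4 0.1 3.7] [-0.   0.1  3.7] t 15.62
[ 9.75990e+01  4.92100e+00 -5.00000e-02  3.87416e+02]
True z 75.0 f [0.2 0.6 3. ] [-0.1 -1.1  3.6] t 17.81
[ 1.14784e+02  4.21700e+00 -4.90000e-02  3.87851e+02]
```

View pics/c3.png

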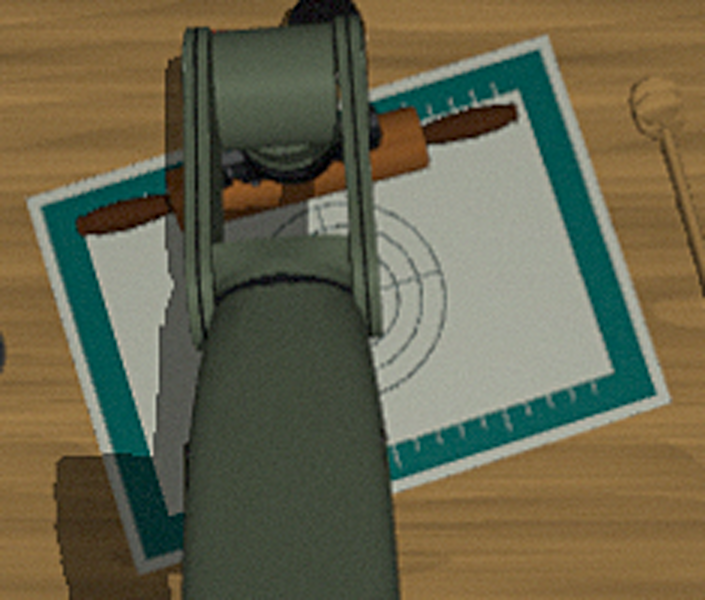

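The handle ends are at (78,227) and (517,113), so the pin is at mat x≈115 with about 22 mm to go. I'll finish with shorter, slower strokes.

```bash
python3 - <<'E'
from h import *
x,y,a,_=pin(optics.grab_frame("top")[0])
for i in range(3):
    rem=137-x
    if rem<4: break
    im,z=stroke(x,y,a,min(9,rem-1.5),ztop=79,zup=84,vel=40,r0=-7)
    ctrl.hold(.2); im=optics.grab_frame("top")[0]; xo=x; x,y,a,L=pin(im); print(np.round([x,y,a,L],3))
    if not 1<x-xo<16 or abs(L-388)>6: break
p=sensors.read_state()["eef_pos"]
ctrl.move_l([p[0],p[1],200],vel=120); ctrl.move_l([*m2w(-120,0),260],vel=250); ctrl.hold(.3)
im=optics.grab_frame("top")[0]; print(pin(im),sensors.read_state()["t"],sensors.read_state()["force"])
cv2.imwrite("pics/c4.png",cv2.resize(im[165:365,195:430,::-1],None,fx=3,fy=3,interpolation=cv2.INTER_CUBIC))
E
```

```text
True z 75.1 f [-0.4  0.2  4.9] [ 0.5 -0.1  4.9] t 20.15
[ 1.23337e+02  3.95200e+00 -4.90000e-02  3.87413e+02]
True z 75.1 f [0.3 0.2 4.3] [0.5 0.4 4.6] t 22.44
[ 1.30726e+02  3.29300e+00 -4.40000e-02  3.87768e+02]
True z 75.0 f [0.6 0.3 3.5] [-0.2 -0.3  4.1] t 24.52
[ 1.34606e+02  2.90100e+00 -3.60000e-02  3.87080e+02]
(np.float64(134.51824350554796), np.float64(2.9009657809728395), np.float64(-0.036563589230718944), np.float64(387.080364774058)) 27.4333 [-0.19811015 -1.00221712 -0.61056559]
```

View pics/c4.png

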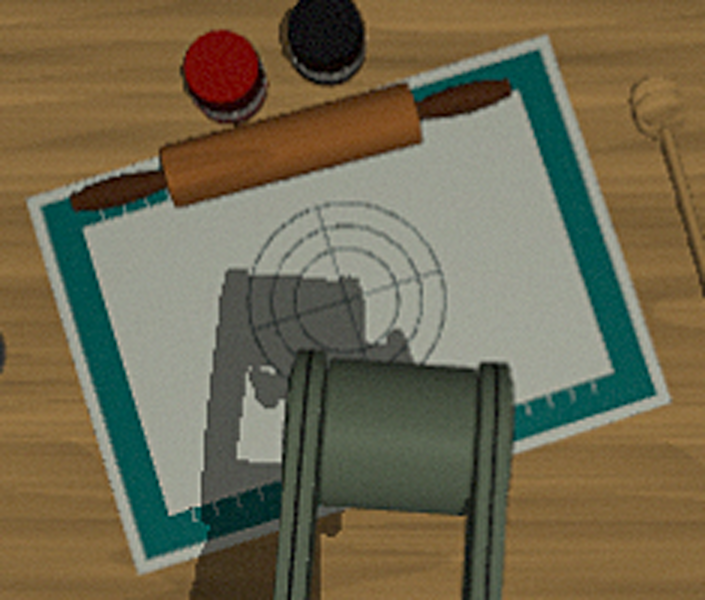

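```bash
python3 - <<'E'
from h import *
f=lambda l:w2m(pix2w("top",np.array(l)/3+[195,165],30)).round(1)
e=f([(72,198),(511,90)]); b=f([(162,150),(408,86),(421,143),(176,206)])
print(e.tolist(),e.mean(0),b.tolist(),b.mean(0))
im,d=optics.grab_frame("top"); z=np.load("pics/top0.npz")
for D in(z["d"],d):
  P,u,v=cloud("top",D)
  for lo,hi in((240,286),(288,320)):
    k=(u>lo)&(u<hi)&(v>155)&(v<215)&(P[:,2]>80)&(P[:,2]<110); print("jar",P[k][:,:2].mean(0).round(1),w2m(P[k].mean(0)).round(1))
E
```

```text
[[152.0, 196.7], [126.0, -190.6]] [139.     3.05] [[168.1, 110.9], [156.4, -107.2], [105.7, -102.4], [118.0, 113.6]] [137.05    3.725]
jar [704.3 198.1] [206.5  40.4]
jar [738.5 112.5] [212.7 -51.6]
jar [704.5 198.2] [206.8  40.4]
jar [738.5 112.6] [212.6 -51.5]
```

```bash
python3 -c "
from plant import ctrl; print(ctrl.finish_job())"
```

```text
the job is handed in; nothing more can be done
None
```

The job is handed in: the pin lies at rest on the far teal band, its middle about 138 mm from the mat's centre (the band spans 130–160 mm) and about 0.06 rad off parallel, as it started; the jars did not move, the cutter and spoon were never approached, and it took about 28 s.

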